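# Seat the coaster in the condiment board and stand the salt shaker on it

### The job

Finish the condiment board: lay the round metal coaster on the grey stone plate and slide it about gently until it drops into the round recess and lies flat on the bottom of it, then stand the salt shaker upright in the middle of the coaster. The stone chips easily, so never let the coaster bear on it with more than about 25 N, and leave the garlic, the lime and the teaspoon where they are.

Things in the scene. Friction and masses are not known exactly. Their poses are not given: they have to be found in the camera images.
- tray: Condiment board: low wooden tray fixed to the worktop, 98 mm wide (its x), 216 mm long (its y), rim 14 mm high. Origin at the centre of its underside on the worktop, z up. In it lies a plain grey stone plate 76 x 150 mm (x, y), top face 18 mm above the worktop, with one round recess in the plate's middle: 53 mm wide, 4.5 mm deep, edge chamfered 1 mm.
- tray_top (a point): Point over the tray's centre, 18 mm above the worktop (level of the stone), axes as the tray. The plate lies in the tray with play: the recess's centre may be up to 24 mm from this point either way along y and up to 4 mm along x; where is not measured. The plate stays put under side pushes below 50 N.
- coaster: Plain flat metal disc, 50 mm wide, 11 mm thick, about 60 g, edges rounded, both faces alike; starts flat on the worktop. Origin at the centre of one face (the lower at the start), z is its axis. Let go partly over the recess it may tip in with one edge left up on the stone; pushed across by its side it then drops home.
- coaster_mid (a point): Centre of the coaster, midway between its faces: 23.5 mm above the worktop when flat on the stone, 19 mm when seated in the recess (5.5 mm of the coaster then stand above the stone).
- shaker: Salt shaker: white-filled glass body with a domed metal top, round, 44 mm wide at its widest, 90 mm high, about 100 g, standing upright on the worktop (at rest it leans about 2 degrees). Origin at the centre of its underside, z up.
- garlic: Loose garlic bulb, about 56 mm, a bystander on the worktop; origin at its underside.
- lime: Loose lime, about 50 mm, a bystander on the worktop; origin at its underside.
- teaspoon: Loose teaspoon, 138 x 27 x 13 mm, a bystander on the worktop; origin under its middle.

How it is judged:
On the way:
1. the coaster lies flat on the bottom of the recess, with the shaker not on it and the fingers off it (z of coaster_mid in the frame of tray between 0.0175 and 0.0202 m and angle between the z axis of coaster and the z axis of tray, either way round below 0.035 rad and x of coaster_mid in the frame of tray between -0.008 and 0.008 m and y of coaster_mid in the frame of tray between -0.03 and 0.03 m and contact force between each of the fingers, shaker and coaster below 0.05 N), for 0.2 s.
At the end, for the whole second after the job is handed in: The coaster lies flat (within 2 degrees) on the bottom of the recess (centre 19 mm above the worktop, within about 1.2 mm), and the salt shaker stands upright (within 5 degrees) and still on it, its axis within 10 mm of the coaster's centre (z of coaster_mid in the frame of tray between 0.0175 and 0.0202 m and angle between the z axis of coaster and the z axis of tray, either way round below 0.035 rad and x of coaster_mid in the frame of tray between -0.008 and 0.008 m and y of coaster_mid in the frame of tray between -0.03 and 0.03 m and horizontal distance between shaker and coaster_mid below 0.01 m and angle between shaker's own z axis and vertical below 0.09 rad and height (world z) of shaker between 0.022 and 0.028 m and linear speed of each of shaker, coaster below 0.02 m/s); the robot touches nothing.
It fails at once if the coaster bears on the board with more than 40 N (contact force between coaster and tray above 40 N).
It fails at once if the garlic, lime or teaspoon is moved more than 25 mm (distance of any of garlic, lime, teaspoon from where it was at the start of the episode above 0.025 m).
It also fails if it takes over 67 s, if anything falls off the work surface, if the arm or the gripper's body presses on something with over 40 N, if the wrist force passes 120 N, or if a joint passes its speed limit or range.

### The arm

A 7-joint arm with a two-finger parallel gripper is mounted at the origin on a cart in front of the work surface, level with it; the furniture and walls round the work are solid. World frame = base frame: x ahead of the robot, y to its left, z up, the work surface at z = 0. Lengths are in m, angles in rad, forces in N, time in s.
With the tool pointing down it reaches from about 0.425 to 0.875 m from the base axis. Payload 4.7 kg.
Tool frame: the origin (TCP) lies midway between the tips of the shut fingers; the grasp point (between the pads) lies manip.grip_point_offset behind it (manip.grip_point_offset is the distance from the TCP to the grasp point, in m); z points along the fingers, y is the line along which they close (so a half turn about z gives the same grasp; the last joint's range is limited). The gripper opens to 87 mm and grips with 3 to 60 N. Pads are 19 mm wide; open, the fingers measure 117 mm over their backs; the gripper's body (75 mm by 190 mm) begins 51 mm behind the grasp point.
Start: joints at [1.273, 0.321, -0.07, 1.45, 0.023, 1.371, -0.057], TCP at [0.199, -0.619, 0.223] pointing down, gripper open.
Joint ranges: [-2.86, 2.86], [-0.3, 2.09], [-1.38, 1.24], [0.06, 2.45], [-1.56, 4.7], [0.09, 2.05], [-2.69, 2.69]. Speed limits (rad/s): [2.57, 2.57, 3.14, 3.14, 3.14, 3.14, 3.14].

### API

Orientations are given as a unit quaternion [x, y, z, w].
In Python, from cell import sense, optics, finish_job, manip gives the robot as it stands. The module is installed in compiled form; this text tells all that it offers.
- The arm moves only by the tool step_arm, never from a script. Its arguments are lists of equal length, an entry for each row: "translation": the shift along the tool's x, y, z in cm, a list of three; "twist": the turn, a rotation vector about the tool's x, y, z in rad, a list of three. In form: {"translation": [[dx, dy, dz], ...], "twist": [[wx, wy, wz], ...]}. A call has 1 to 5 rows; each row shifts and turns the commanded pose from where the row before left it, along the tool's axes as they then stand; what a row does not reach is not made up. A row lasts 1/12 s, in which the tool goes at most 41.7 mm and 7.16 degrees, less where a joint would pass 70% of its speed; a pose out of reach is approached as far as the arm can. A call is refused whole if a number of a shift passes 4.17 or a number of a turn 0.125, either way. A call with a gripper value outside its range is refused whole. "gripper" is the opening, from 0 (shut) to 1 (fully open), set as the call begins (left out, the last holds). The fingers move at their own pace and stop on an object; "squeeze" is the grip in N (left out, the last holds). Time passes only in rows, so rows that do not move let the fingers close. It gives the time, the measured TCP pose, the force, the opening and the grip force at its end, in the units of the state.
- sense(): the state, without advancing time (a new reading comes with each control period).
- optics.read_camera(name): name is "side" or "top"; returns a dict with "image" (420x560x3 uint8, red, green, blue), "vertical_fov" (degrees; the focal length in pixels is half the picture's height over the tangent of half this angle, whatever the lens; pixels are square), "cx", "cy" (the principal point, pixels), "k1" (the pictures are not rectified: a ray, as slopes to the right and down, at radius r is drawn at 1 + k1 r^2 times it, then the intrinsics apply), "extrinsics" (4x4, takes a point from camera to world coordinates). Camera axes: x right, y up, looking along -z (the intrinsics and any distortion apply to the point x, -y, -z); pixel columns grow to the right and rows downward; lengths in m; the calibration is good to about 2 mm. A picture is of the moment at which its call begins. There is no depth.
- finish_job(): hands the job in; it is judged then, once.
The state is a dict: "time_s": time; "joint_positions": joint angles; "qvel": joint speeds; "joint_efforts": joint torques, N m; "eef_pos": TCP position; "ee_rot": TCP orientation; "contact_force": force on the tool from outside, world axes, zero at the start; "moment": the same for the moment, N m; "gripper_width": finger opening in m; "grip_force": force on a finger pad.
Only numpy, scipy, OpenCV 4.12 (cv2) and the standard library are available. Lean on these libraries where they do the work, as an engineer would, in place of code of your own. Each camera call takes 0.05 s, during which the arm holds its last target. There are 200 camera calls.

## Working session

There is one attempt and no reset: what is moved stays moved. The work goes in short steps, Python scripts to look and compute and a tool call to move; the robot and the scene stay as the last step left them, time stands still between calls to the robot, and variables do not carry over. Pictures are saved under pics/ and viewed, at most 10 in all, crops included, and the job is handed in when it is done.

Besides the shell and the picture viewer there is one more tool, called after "Emit:" by a JSON object that holds its "api" and its "payload". step_arm: Moves the arm, as the interface text tells. Its arguments: {"type":"object","properties":{"translation":{"type":"array","items":{"type":"array","items":{"type":"number"}}},"twist":{"type":"array","items":{"type":"array","items":{"type":"number"}}},"gripper":{"type":"number"},"squeeze":{"type":"number"}},"required":["translation","twist"]}

```bash
mkdir -p pics
cat > h.py <<'E'
import numpy as np, cv2
from cell import sense, optics, manip
def cam(n):
    c=optics.read_camera(n); h,w=c['image'].shape[:2]
    f=h/2/np.tan(np.radians(c['vertical_fov'])/2)
    c['K']=np.array([[f,0,c['cx']],[0,f,c['cy']],[0,0,1.]]); c['D']=np.array([c['k1'],0,0,0,0.]); return c
def ray(c,uv):
    p=cv2.undistortPoints(np.array(uv,float).reshape(-1,1,2),c['K'],c['D']).reshape(-1,2)
    d=np.c_[p[:,0],-p[:,1],-np.ones(len(p))]; E=np.array(c['extrinsics'])
    return E[:3,3], d@E[:3,:3].T
def plane(c,uv,z):
    o,d=ray(c,uv); return o+d*((z-o[2])/d[:,2:3])
def proj(c,P):
    E=np.linalg.inv(np.array(c['extrinsics'])); q=np.atleast_2d(P)@E[:3,:3].T+E[:3,3]
    r=np.c_[q[:,0],-q[:,1],-q[:,2]]
    return cv2.projectPoints(r.reshape(-1,1,3),np.zeros(3),np.zeros(3),c['K'],c['D'])[0].reshape(-1,2)
def save(c,n): cv2.imwrite('pics/'+n,c['image'][:,:,::-1])
E
python3 - <<'E'
from h import *
for n in('top','side'):
    c=cam(n); save(c,n+'0.png'); print(n,np.round(c['extrinsics'],3).tolist(),c['vertical_fov'],c['k1'])
print(sense(),manip.grip_point_offset)
E
```

```text
top [[-0.035, 0.979, -0.202, 0.226], [-0.999, -0.034, 0.005, 0.061], [-0.002, 0.202, 0.979, 1.323], [0.0, 0.0, 0.0, 1.0]] 42.40709226206193 -0.004782298537056551
side [[0.56, 0.393, -0.729, -0.147], [-0.828, 0.239, -0.507, -0.396], [-0.024, 0.888, 0.459, 0.426], [0.0, 0.0, 0.0, 1.0]] 57.21961954328761 0.032953668218464335
{'time_s': 0.1, 'joint_positions': array([ 1.27313049,  0.32174301, -0.07008584,  1.45156509,  0.02260784,
        1.37080186, -0.05688626]), 'qvel': array([-0.00056901, -0.00146232, -0.00065225, -0.00334913,  0.00044723,
        0.00013779,  0.00078074]), 'joint_efforts': array([ 3.32380114e-05, -4.92570949e+01, -4.05798666e-01, -3.13396311e+01,
       -6.42091711e-02,  3.95317865e-02,  8.52245557e-05]), 'eef_pos': array([ 0.1991783 , -0.6182031 ,  0.22156864]), 'ee_rot': array([ 9.87871017e-01,  1.55274291e-01, -1.84229769e-04, -8.45399061e-04]), 'contact_force': array([ 0.44484829, -0.02838922, -0.47640402]), 'moment': array([-0.05601657,  0.00329042, -0.01346584]), 'grip_force': 0.0, 'gripper_width': 0.08709907456074235} 0.0187
```

View pics/top0.png

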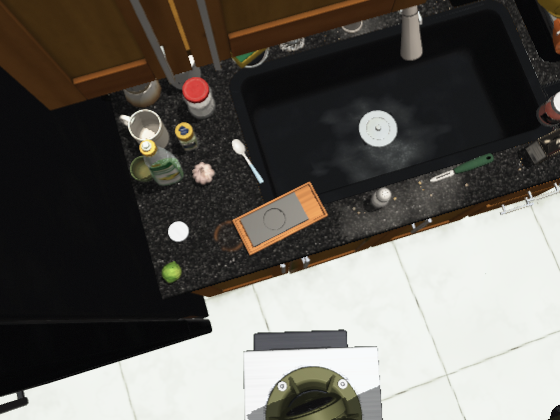

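View pics/side0.png

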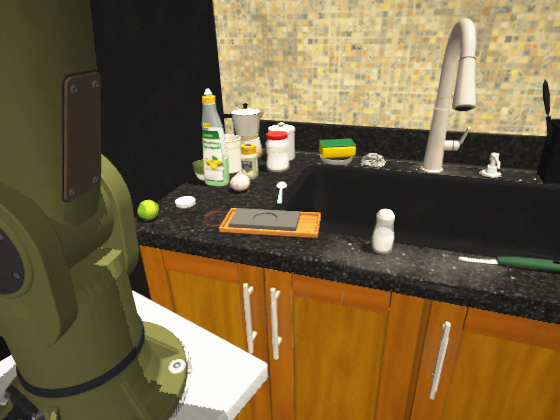

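Top view: coaster at about (178,231), tray about (280,217) with the recess about (274,219), shaker about (380,198), lime (172,271), garlic (204,173), spoon (247,160). The side view shows the same layout with the shaker at (384,230).

Run:
```python
from h import *
c=cam('top'); im=c['image']; hsv=cv2.cvtColor(im,cv2.COLOR_RGB2HSV)
def blob(m,box):
    z=np.zeros_like(m); x0,y0,x1,y1=box; z[y0:y1,x0:x1]=m[y0:y1,x0:x1]
    cs=cv2.findContours(z,cv2.RETR_EXTERNAL,cv2.CHAIN_APPROX_NONE)[0]; return max(cs,key=cv2.contourArea)
# coaster
m=((hsv[...,2]>130)&(hsv[...,1]<60)).astype(np.uint8)
b=blob(m,(160,215,200,250)); e=cv2.minEnclosingCircle(b); M=cv2.moments(b); u=(M['m10']/M['m00'],M['m01']/M['m00'])
print('coaster',e,u,plane(c,[u],.010))
# tray
m=((hsv[...,0]<20)&(hsv[...,1]>110)&(hsv[...,2]>90)).astype(np.uint8)
b=blob(cv2.morphologyEx(m,cv2.MORPH_CLOSE,np.ones((9,9))),(222,175,335,256)); r=cv2.minAreaRect(b)
bx=cv2.boxPoints(r); P=plane(c,bx,.014); print('tray',r,P.round(4).tolist(),'ctr',P.mean(0))
# shaker
m=((hsv[...,2]>110)&(hsv[...,1]<60)).astype(np.uint8)
b=blob(m,(360,180,400,215)); print('shaker top',cv2.boundingRect(b), cv2.minEnclosingCircle(b))
s=cam('side'); hs=cv2.cvtColor(s['image'],cv2.COLOR_RGB2HSV)
m=((hs[...,2]>110)&(hs[...,1]<70)).astype(np.uint8)
b=blob(m,(355,200,410,260)); print('shaker side',cv2.boundingRect(b))
x,y,w,h=cv2.boundingRect(b)
print('side base guess',plane(s,[[x+w/2,y+h-4]],0))
cv2.imwrite('pics/crop1.png',np.hstack([cv2.resize(im[175:275,150:340],None,fx=4,fy=4,interpolation=2)])[:,:,::-1])
a=cv2.resize(im[160:235,350:420],None,fx=5,fy=5,interpolation=2);d=cv2.resize(s['image'][195:270,350:420],None,fx=5,fy=5,interpolation=2)
cv2.imwrite('pics/crop2.png',np.hstack([a,d])[:,:,::-1])
```

```text
coaster ((178.0, 231.0), 10.440406799316406) (177.92556634304208, 231.00161812297733) [[0.44016108 0.31183202 0.01      ]]
tray ((276.13134765625, 219.62501525878906), (40.14655685424805, 97.0917739868164), 63.72578811645508) [[0.4552, 0.1988, 0.014], [0.5562, -0.0195, 0.014], [0.4636, -0.059, 0.014], [0.3653, 0.157, 0.014]] ctr [0.46007132 0.06933062 0.014     ]
shaker top (373, 188, 19, 18) ((382.0, 196.5), 9.60478687286377)
shaker side (372, 209, 23, 45)
side base guess [[ 0.49817864 -0.19138741  0.        ]]
```

View pics/crop1.png

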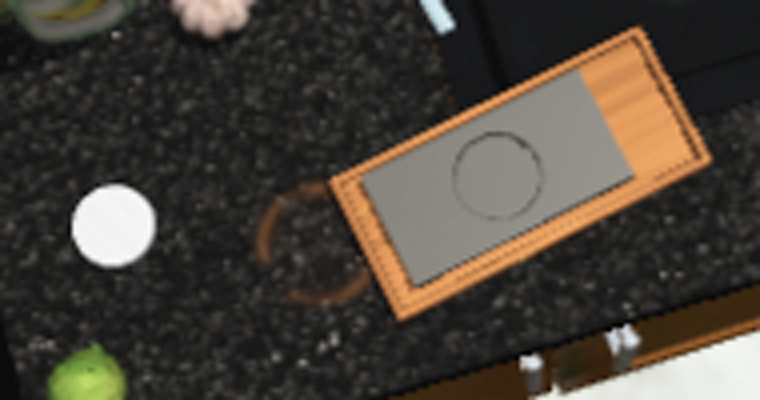

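View pics/crop2.png

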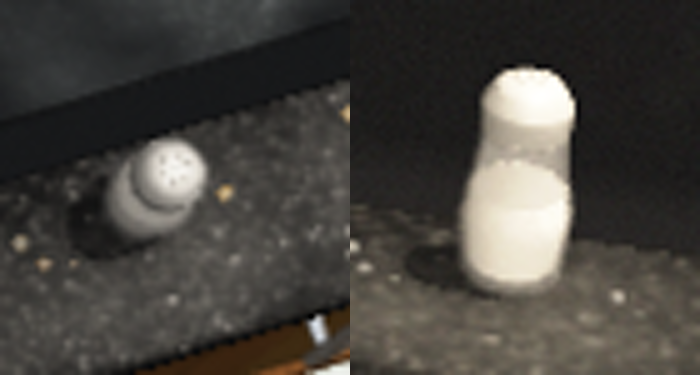

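```bash
cat > m.py <<'E'
from h import *
c=cam('top');s=cam('side')
k=lambda L:(np.array(L,float)/4+[150,175]-0.4)
T=plane(c,k([(640,27),(711,160),(402,320),(330,182)]),.014)
print('tray',T.round(4).tolist(),T.mean(0).round(4),[round(np.linalg.norm(T[i]-T[i-1]),4) for i in range(4)])
d=T[3]-T[0]+T[2]-T[1]; print('long axis ang',np.degrees(np.arctan2(d[1],d[0])))
S=plane(c,k([(580,70),(635,177),(415,287),(360,182)]),.018);print('plate',S.mean(0).round(4),[round(np.linalg.norm(S[i]-S[i-1]),4) for i in range(4)])
R=plane(c,k([(498,176),(453,176),(543,176),(498,131),(498,221)]),.018);print('recess',R.round(4).tolist())
for z in (.075,.08,.085):print('cap top',z,plane(c,[np.array([172,173])/5+[349.6,159.6]],z).round(4))
print('cap side',plane(s,[np.array([178,105])/5+[349.6,194.6]],.075).round(4))
x=plane(s,[np.array([166,290])/5+[349.6,194.6]],0)[0]; o=ray(s,[[1,1]])[0]; v=(x-o)[:2]; v/=np.linalg.norm(v)
print('base near',x, 'axis',x[:2]+.020*v)
g=proj(s,[[.44,.312,.011]]);print(g)
m=(s['image'][190:212,165:205].min(2)>130).astype(np.uint8);M=cv2.moments(m,True);print('coaster side',plane(s,[[M['m10']/M['m00']+165,M['m01']/M['m00']+190]],.009))
E
python3 m.py
```

```text
tray [[0.5532, -0.0164, 0.014], [0.4675, -0.0563, 0.014], [0.3755, 0.1359, 0.014], [0.462, 0.1781, 0.014]] [0.4646 0.0603 0.014 ] [np.float64(0.2149), np.float64(0.0945), np.float64(0.213), np.float64(0.0962)]
long axis ang 115.35135074142948
plate [0.4599 0.075  0.018 ] [np.float64(0.1522), np.float64(0.075), np.float64(0.1501), np.float64(0.0732)]
recess [[0.4614, 0.0749, 0.018], [0.4623, 0.1025, 0.018], [0.4604, 0.0474, 0.018], [0.4895, 0.074, 0.018], [0.4335, 0.0758, 0.018]]
cap top 0.075 [[ 0.5005 -0.1871  0.075 ]]
cap top 0.08 [[ 0.4994 -0.1861  0.08  ]]
cap top 0.085 [[ 0.4983 -0.1851  0.085 ]]
cap side [[ 0.5008 -0.1863  0.075 ]]
base near [ 0.48855252 -0.19363439  0.        ] axis [ 0.50761241 -0.18757463]
[[184.3143516  199.43977623]]
coaster side [[0.43546208 0.30586439 0.009     ]]
```

Emit:
{"api": "step_arm", "payload": {"translation": [[3.2,-2.44,0],[3.2,-2.44,0],[3.2,-2.44,0],[3.2,-2.44,0],[3.2,-2.44,0]], "twist": [[0,0,0],[0,0,0],[0,0,0],[0,0,0],[0,0,0]]}}

```text
time_s: 0.72
eef_pos: [0.315, -0.4518, 0.2226]
ee_rot: [0.988, 0.155, 0.0, 0.0]
contact_force: [0.9, -0.7, 0.3]
gripper_width: 0.0872
grip_force: 0.0
```

Emit:
{"api": "step_arm", "payload": {"translation": [[3.2,-2.44,0],[3.2,-2.44,0],[3.2,-2.44,0],[3.2,-2.44,0],[3.2,-2.44,0]], "twist": [[0,0,0],[0,0,0],[0,0,0],[0,0,0],[0,0,0]]}}

```text
time_s: 1.13
eef_pos: [0.4298, -0.2865, 0.2229]
ee_rot: [0.988, 0.155, 0.0, 0.0]
contact_force: [0.7, -0.5, -0.6]
gripper_width: 0.0867
grip_force: 0.0
```

Emit:
{"api": "step_arm", "payload": {"translation": [[3.2,-2.44,0],[3.2,-2.44,0],[3.2,-2.44,0],[0,0,0],[0,0,0]], "twist": [[0,0,0],[0,0,0],[0,0,0],[0,0,-0.12],[0,0,-0.12]]}}

```text
time_s: 1.55
eef_pos: [0.4996, -0.1855, 0.2227]
ee_rot: [0.961, 0.278, 0.0, -0.0]
contact_force: [-0.3, -1.2, -0.9]
gripper_width: 0.0871
grip_force: 0.0
```

Emit:
{"api": "step_arm", "payload": {"translation": [[0,0,0],[0,0,0],[0,0,0],[0,0,0],[0,0,0]], "twist": [[0,0,-0.12],[0,0,-0.12],[0,0,-0.12],[0,0,-0.12],[0,0,-0.12]]}}

```text
time_s: 1.97
eef_pos: [0.498, -0.1891, 0.2226]
ee_rot: [0.837, 0.547, -0.0, 0.0]
contact_force: [-0.0, 0.0, 0.5]
gripper_width: 0.0873
grip_force: 0.0
```

Emit:
{"api": "step_arm", "payload": {"translation": [[0,0,0],[0,0,0],[0,0,0],[0,0,0],[0,0,0]], "twist": [[0,0,-0.12],[0,0,-0.12],[0,0,-0.12],[0,0,-0.12],[0,0,-0.12]], "gripper": 0.8}}

```text
time_s: 2.38
eef_pos: [0.4979, -0.1891, 0.2226]
ee_rot: [0.638, 0.77, -0.0, 0.0]
contact_force: [0.6, 0.8, 0.4]
gripper_width: 0.0708
grip_force: 0.0
```

Emit:
{"api": "step_arm", "payload": {"translation": [[3.87,0.28,0],[3.87,0.28,0],[3.87,0.28,0],[3.87,0.28,0],[3.87,0.28,0]], "twist": [[0,0,0],[0,0,0],[0,0,0],[0,0,0],[0,0,0]]}}

```text
time_s: 2.8
eef_pos: [0.4764, 0.0053, 0.2227]
ee_rot: [0.641, 0.768, -0.0, 0.0]
contact_force: [0.8, 0.4, -0.0]
gripper_width: 0.0698
grip_force: 0.0
```

Emit:
{"api": "step_arm", "payload": {"translation": [[3.87,0.28,0],[3.87,0.28,0],[3.87,0.28,0],[3.87,0.28,0],[3.87,0.28,0]], "twist": [[0,0,0],[0,0,0],[0,0,0],[0,0,0],[0,0,0]]}}

```text
time_s: 3.22
eef_pos: [0.4554, 0.1982, 0.2229]
ee_rot: [0.64, 0.768, 0.0, 0.001]
contact_force: [0.9, 0.5, 0.1]
gripper_width: 0.0698
grip_force: 0.0
```

Emit:
{"api": "step_arm", "payload": {"translation": [[3.87,0.28,0],[3.87,0.28,0],[3.87,0.28,0],[0,0,3],[0,0,3]], "twist": [[0,0,0],[0,0,0],[0,0,0],[0,0,0],[0,0,0]]}}

```text
time_s: 3.63
eef_pos: [0.4428, 0.3168, 0.1635]
ee_rot: [0.638, 0.77, 0.003, -0.0]
contact_force: [-0.0, -0.4, -0.5]
gripper_width: 0.0694
grip_force: 0.0
```

Emit:
{"api": "step_arm", "payload": {"translation": [[0,0,3],[0,0,3],[0,0,3],[0,0,2],[0,0,0]], "twist": [[0,0,0],[0,0,0],[0,0,0],[0,0,0],[0,0,0]]}}

```text
time_s: 4.05
eef_pos: [0.4405, 0.3099, 0.0483]
ee_rot: [0.64, 0.768, -0.004, -0.001]
contact_force: [0.1, -1.4, 0.1]
gripper_width: 0.0692
grip_force: 0.0
```

```bash
cat >> h.py <<'E'
def to(x,y,z):
    from scipy.spatial.transform import Rotation as R
    s=sense(); d=R.from_quat(s['ee_rot']).inv().apply(np.array([x,y,z])-s['eef_pos'])*100
    print('t',s['time_s'],'pos',s['eef_pos'].round(4),'F',s['contact_force'].round(1),'w',round(s['gripper_width'],4),'q7',s['joint_positions'].round(2)); print('tool cm',d.round(2)); return d
E
python3 - <<'E'
from h import *
c=cam('top');to(.440,.312,.004)
cv2.imwrite('pics/c3.png',cv2.resize(c['image'][160:300,110:300],None,fx=4,fy=4,interpolation=2)[:,:,::-1])
E
```

```text
t 4.1 pos [0.4418 0.3112 0.0508] F [0.3 0.6 0.7] w 0.0697 q7 [ 0.14  0.4  -0.93  1.88  0.36  1.05 -0.76]
tool cm [ 0.11 -0.14  4.68]
```

View pics/c3.png

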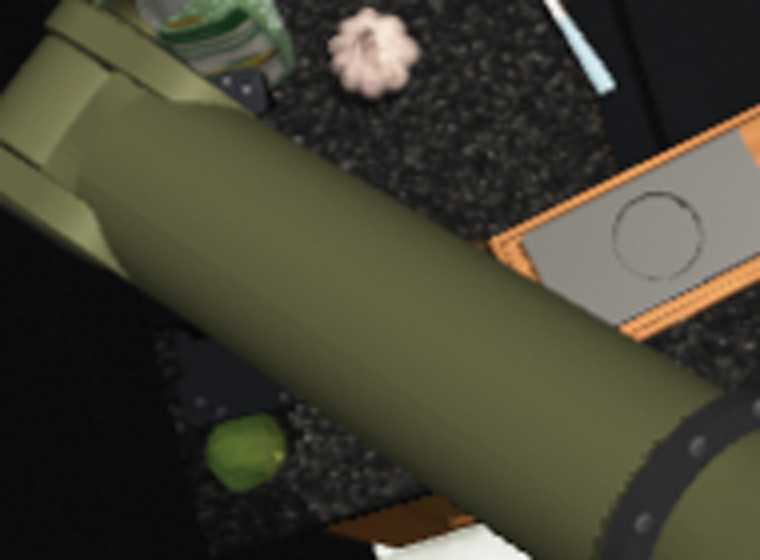

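The arm hides the coaster in this view; the gripper's body ends are visible near (250,90) and (220,370), clear of lime (245,450) and garlic (372,50). Descending.

Emit:
{"api": "step_arm", "payload": {"translation": [[0.1,-0.14,1.5],[0,0,1.5],[0,0,1.0],[0,0,0.6],[0,0,0]], "twist": [[0,0,0],[0,0,0],[0,0,0],[0,0,0],[0,0,0]]}}

```text
time_s: 4.52
eef_pos: [0.4412, 0.3124, 0.0056]
ee_rot: [0.64, 0.768, -0.001, -0.0]
contact_force: [-0.1, 0.9, 0.0]
gripper_width: 0.0696
grip_force: 0.0
```

Emit:
{"api": "step_arm", "payload": {"translation": [[0,0,0],[0,0,0],[0,0,0]], "twist": [[0,0,0],[0,0,0],[0,0,0]]}}

```text
time_s: 4.77
eef_pos: [0.4422, 0.3134, 0.0072]
ee_rot: [0.64, 0.768, 0.001, 0.0]
contact_force: [0.1, 0.2, -1.0]
gripper_width: 0.0693
grip_force: 0.0
```

Run:
```python
from h import *
s=cam('side');to(.440,.312,.004)
cv2.imwrite('pics/c4.png',cv2.resize(s['image'][130:250,110:270],None,fx=4,fy=4,interpolation=2)[:,:,::-1])
```

```text
t 4.8167 pos [0.4422 0.3133 0.0072] F [ 0.2 -0.5 -0.7] w 0.0696 q7 [ 0.09  0.46 -0.89  1.91  0.43  0.97 -0.82]
tool cm [-0.09 -0.24  0.32]
```

View pics/c4.png

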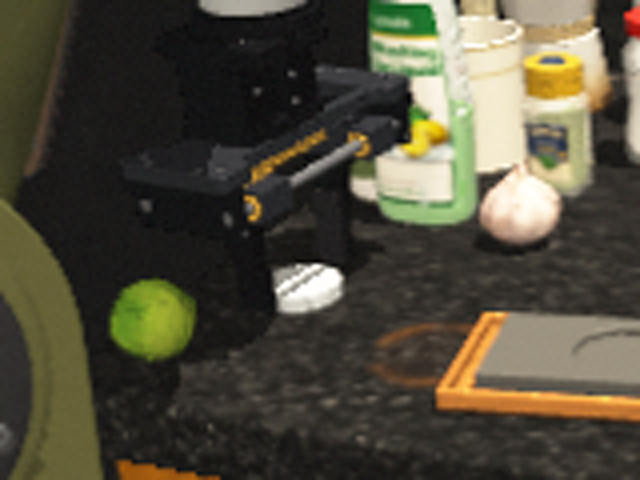

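Fingers straddle the disc (disc about (301,288), fingers at (256,290) and (335,240)), with the disc slightly to the right.

Emit:
{"api": "step_arm", "payload": {"translation": [[-0.25,-0.25,0.3],[0,0,0],[0,0,0],[0,0,0]], "twist": [[0,0,0],[0,0,0],[0,0,0],[0,0,0]]}}

```text
time_s: 5.15
eef_pos: [0.4397, 0.3099, 0.0035]
ee_rot: [0.64, 0.768, -0.0, 0.0]
contact_force: [0.1, 0.5, 0.3]
gripper_width: 0.0697
grip_force: 0.0
```

Emit:
{"api": "step_arm", "payload": {"translation": [[0,0,0],[0,0,0],[0,0,0],[0,0,0],[0,0,0]], "twist": [[0,0,0],[0,0,0],[0,0,0],[0,0,0],[0,0,0]], "gripper": 0, "squeeze": 10}}

```text
time_s: 5.57
eef_pos: [0.4398, 0.3102, 0.0035]
ee_rot: [0.64, 0.768, 0.0, 0.0]
contact_force: [0.5, -0.0, 0.3]
gripper_width: 0.0482
grip_force: 10.0
```

Emit:
{"api": "step_arm", "payload": {"translation": [[0,0,0],[0,0,0],[0,0,0]], "twist": [[0,0,0],[0,0,0],[0,0,0]]}}

```text
time_s: 5.82
eef_pos: [0.4397, 0.3101, 0.0035]
ee_rot: [0.64, 0.768, 0.0, 0.0]
contact_force: [0.5, 0.0, -0.4]
gripper_width: 0.0483
grip_force: 10.0
```

Emit:
{"api": "step_arm", "payload": {"translation": [[0,0,-1],[0,0,-3],[0,0,-3],[0,0,0],[0,0,0]], "twist": [[0,0,0],[0,0,0],[0,0,0],[0,0,0],[0,0,0]]}}

```text
time_s: 6.23
eef_pos: [0.4409, 0.311, 0.0757]
ee_rot: [0.64, 0.768, 0.002, 0.001]
contact_force: [-0.1, 0.1, -2.0]
gripper_width: 0.0486
grip_force: 10.0
```

Run:
```python
from h import *
s=cam('side');to(.461,.0747,.09)
cv2.imwrite('pics/c5.png',cv2.resize(s['image'][80:230,130:250],None,fx=4,fy=4,interpolation=2)[:,:,::-1])
print(proj(s,[sense()['eef_pos']])-[130,80])
```

```text
t 6.2833 pos [0.44   0.31   0.0742] F [ 0.5 -0.8 -0.4] w 0.048 q7 [ 0.17  0.36 -0.96  1.87  0.33  1.08 -0.74]
tool cm [-23.53  -2.16  -1.57]
[[51.22468367 96.362082  ]]
```

View pics/c5.png

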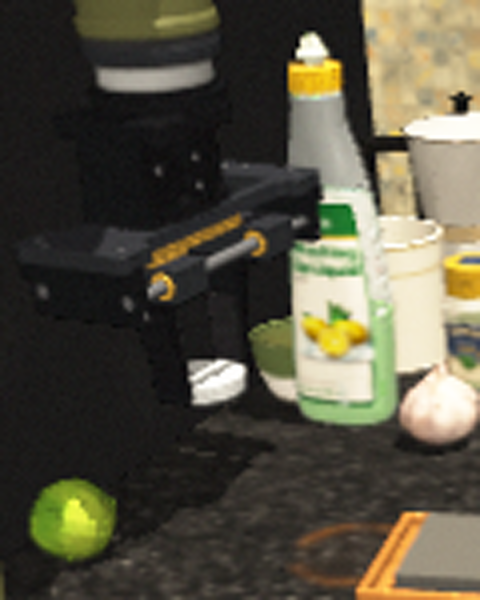

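The coaster is held level, right edge at (247,380), which matches a disc centred on the projected TCP (205,385).

Emit:
{"api": "step_arm", "payload": {"translation": [[-3.35,-0.31,0],[-3.35,-0.31,0],[-3.35,-0.31,0],[-3.35,-0.31,0],[-3.35,-0.31,0]], "twist": [[0,0,0],[0,0,0],[0,0,0],[0,0,0],[0,0,0]]}}

```text
time_s: 6.7
eef_pos: [0.4533, 0.1406, 0.0723]
ee_rot: [0.64, 0.768, -0.001, -0.001]
contact_force: [0.6, -0.6, -0.1]
gripper_width: 0.0485
grip_force: 10.0
```

Emit:
{"api": "step_arm", "payload": {"translation": [[-3.35,-0.31,0],[-3.35,-0.31,0],[0,0,1.5],[0,0,1.5],[0,0,1.0]], "twist": [[0,0,0],[0,0,0],[0,0,0],[0,0,0],[0,0,0]]}}

```text
time_s: 7.12
eef_pos: [0.4589, 0.0741, 0.0315]
ee_rot: [0.641, 0.767, -0.001, -0.001]
contact_force: [-1.2, -0.4, -1.2]
gripper_width: 0.048
grip_force: 10.0
```

Emit:
{"api": "step_arm", "payload": {"translation": [[0,0,0],[0,0,0],[0,0,0]], "twist": [[0,0,0],[0,0,0],[0,0,0]]}}

```text
time_s: 7.37
eef_pos: [0.4606, 0.0763, 0.0337]
ee_rot: [0.64, 0.769, 0.0, -0.0]
contact_force: [-0.3, -0.4, -0.2]
gripper_width: 0.0481
grip_force: 10.0
```

```bash
python3 -c "
from h import *
to(.461,.0747,.024)"
```

```text
t 7.3667 pos [0.4606 0.0763 0.0337] F [-0.3 -0.4 -0.2] w 0.0481 q7 [ 0.62  0.22 -0.9   2.07  0.21  0.94 -0.21]
tool cm [-0.17  0.01  0.97]
```

Emit:
{"api": "step_arm", "payload": {"translation": [[-0.17,0,0.4],[0,0,0.4],[0,0,0.1],[0,0,0],[0,0,0]], "twist": [[0,0,0],[0,0,0],[0,0,0],[0,0,0],[0,0,0]], "squeeze": 4}}

```text
time_s: 7.78
eef_pos: [0.4608, 0.0739, 0.0245]
ee_rot: [0.64, 0.768, -0.0, -0.0]
contact_force: [0.4, 0.1, 0.2]
gripper_width: 0.0485
grip_force: 4.0
```

Emit:
{"api": "step_arm", "payload": {"translation": [[0,0,0.05],[0,0,0.05],[0,0,0.05],[0,0,0.05],[0,0,0]], "twist": [[0,0,0],[0,0,0],[0,0,0],[0,0,0],[0,0,0]]}}

```text
time_s: 8.2
eef_pos: [0.4608, 0.0738, 0.0224]
ee_rot: [0.64, 0.768, -0.0, -0.0]
contact_force: [0.1, -0.8, 0.1]
gripper_width: 0.0486
grip_force: 4.0
```

Emit:
{"api": "step_arm", "payload": {"translation": [[0,0,0.05],[0,0,0.05],[0,0,0],[0,0,0]], "twist": [[0,0,0],[0,0,0],[0,0,0],[0,0,0]]}}

```text
time_s: 8.53
eef_pos: [0.4608, 0.0738, 0.0215]
ee_rot: [0.64, 0.768, -0.0, -0.0]
contact_force: [-0.4, 0.2, -0.9]
gripper_width: 0.0481
grip_force: 4.0
```

Emit:
{"api": "step_arm", "payload": {"translation": [[0,0,0.05],[0,0,0.05],[0,0,0],[0,0,0]], "twist": [[0,0,0],[0,0,0],[0,0,0],[0,0,0]]}}

```text
time_s: 8.87
eef_pos: [0.4608, 0.0738, 0.0205]
ee_rot: [0.64, 0.768, -0.0, -0.0]
contact_force: [0.5, 0.3, -1.2]
gripper_width: 0.0482
grip_force: 4.0
```

Emit:
{"api": "step_arm", "payload": {"translation": [[0,0,0.05],[0,0,0],[0,0,0]], "twist": [[0,0,0],[0,0,0],[0,0,0]]}}

```text
time_s: 9.12
eef_pos: [0.4608, 0.0738, 0.02]
ee_rot: [0.64, 0.768, -0.0, 0.0]
contact_force: [-0.2, -0.3, -0.1]
gripper_width: 0.0485
grip_force: 4.0
```

```bash
python3 -c "
from h import *
s=sense();print(s['contact_force'],s['moment'])
s=cam('side');cv2.imwrite('pics/c6.png',cv2.resize(s['image'][180:250,210:330],None,fx=6,fy=6,interpolation=2)[:,:,::-1])
"
```

```text
[-0.23502899 -0.31181985 -0.06911976] [-0.01317251 -0.11622478 -0.02120117]
```

View pics/c6.png

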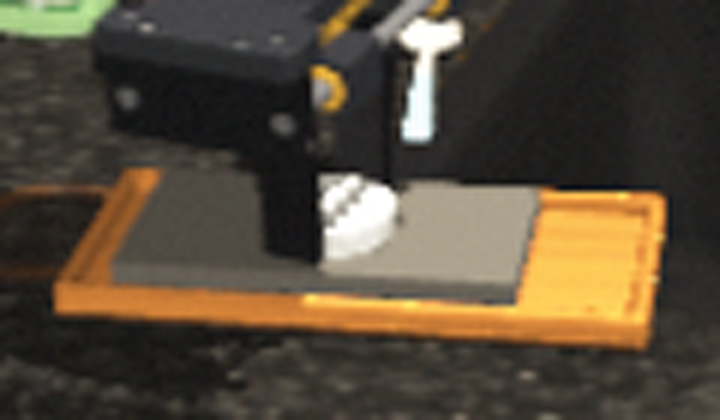

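The coaster is between the fingers over the recess (disc edge about (395,215)); it's unclear whether it's in. I'll release it slightly.

Emit:
{"api": "step_arm", "payload": {"translation": [[0,0,0],[0,0,0],[0,0,0],[0,0,0],[0,0,0]], "twist": [[0,0,0],[0,0,0],[0,0,0],[0,0,0],[0,0,0]], "gripper": 0.62}}

```text
time_s: 9.58
eef_pos: [0.4609, 0.0738, 0.0201]
ee_rot: [0.64, 0.768, -0.0, 0.0]
contact_force: [-0.1, -0.4, 0.4]
gripper_width: 0.0539
grip_force: 0.0
```

```bash
python3 -c "
from h import *
s=sense();print(s['contact_force'],s['moment'])
s=cam('side');cv2.imwrite('pics/c7.png',cv2.resize(s['image'][180:250,210:330],None,fx=6,fy=6,interpolation=2)[:,:,::-1])
"
```

```text
[-0.10076322 -0.38051282  0.40117791] [-0.01979433 -0.11749015 -0.00240474]
```

View pics/c7.png

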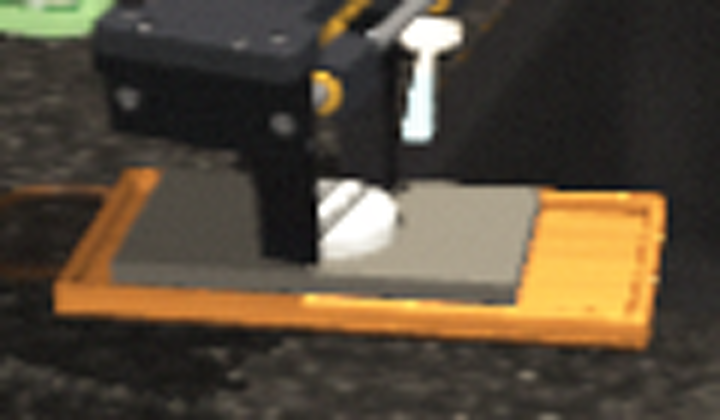

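The disc now looks lower (top edge from row 175 to 180). I'll withdraw toward the shaker and measure.

Emit:
{"api": "step_arm", "payload": {"translation": [[0,0,0],[0,0,0],[0,0,-0.5],[0,0,-3],[0,0,-3.5]], "twist": [[0,0,0],[0,0,0],[0,0,0],[0,0,0],[0,0,0]], "gripper": 0.8}}

```text
time_s: 10.05
eef_pos: [0.4586, 0.074, 0.0892]
ee_rot: [0.64, 0.768, -0.001, -0.003]
contact_force: [0.9, -0.3, -0.1]
gripper_width: 0.069
grip_force: 0.0
```

Emit:
{"api": "step_arm", "payload": {"translation": [[0,0,-4],[0,0,-4],[-3.7,-0.15,0],[-3.7,-0.15,0],[-3.7,-0.15,0]], "twist": [[0,0,0],[0,0,0],[0,0,0],[0,0,0],[0,0,0]]}}

```text
time_s: 10.47
eef_pos: [0.4772, -0.0373, 0.1718]
ee_rot: [0.64, 0.769, 0.0, 0.002]
contact_force: [0.2, 0.1, 0.1]
gripper_width: 0.0699
grip_force: 0.0
```

Emit:
{"api": "step_arm", "payload": {"translation": [[-3.7,-0.15,0],[-3.7,-0.15,0],[-3.7,-0.15,0],[-3.7,-0.15,0],[0,0,0]], "twist": [[0,0,0],[0,0,0],[0,0,0],[0,0,0],[0,0,0]], "gripper": 1}}

```text
time_s: 10.88
eef_pos: [0.4964, -0.1921, 0.17]
ee_rot: [0.644, 0.765, -0.001, 0.001]
contact_force: [-0.6, -0.5, -0.7]
gripper_width: 0.0857
grip_force: 0.0
```

Run:
```python
from h import *
to(.502,-.187,.16)
# side-camera / top-camera outline of bright disc against circle predicted for several poses
c=cam('top');s=cam('side')
t=np.linspace(0,2*np.pi,60)
for n,k in(('top',c),('side',s)):
    im=k['image']; u0=proj(k,[[.461,.0747,.0245]])[0].astype(int)
    m=np.zeros(im.shape[:2],np.uint8); a=slice(u0[1]-18,u0[1]+18),slice(u0[0]-20,u0[0]+20)
    m[a]=(im[a].min(2)>150)
    b=max(cv2.findContours(m,0,1)[0],key=cv2.contourArea); e=cv2.fitEllipse(b)
    print(n,'bbox',cv2.boundingRect(b),'ell',np.round(e[0],2),np.round(e[1],2),round(e[2],1),'world',plane(k,[e[0]],.0235).round(4))
    for z in (.0245,.029):
        P=np.c_[.461+.0245*np.cos(t),.0747+.0245*np.sin(t),z+0*t]; q=proj(k,P).astype(np.float32)
        e=cv2.fitEllipse(q); print('  pred',z,np.round(e[0],2),np.round(e[1],2),round(e[2],1))
A=cv2.resize(c['image'][190:250,240:310],None,fx=7,fy=7,interpolation=2);B=cv2.resize(s['image'][190:250,230:300],None,fx=7,fy=7,interpolation=2)
cv2.imwrite('pics/c8.png',cv2.resize(np.hstack([A,B]),(800,343))[:,:,::-1])
```

```text
t 10.8833 pos [ 0.4964 -0.1921  0.17  ] F [-0.6 -0.5 -0.7] w 0.0857 q7 [ 0.96  0.16 -0.69  1.79  0.11  1.23  0.4 ]
tool cm [0.42 0.63 0.99]
top bbox (264, 209, 21, 21) ell [273.92 218.63] [19.6  20.21] 81.0 world [[0.4603 0.0753 0.0235]]
  pred 0.0245 [274.15 218.31] [19.79 20.11] 84.1
  pred 0.029 [274.12 217.98] [19.85 20.18] 84.1
side bbox (253, 210, 24, 14) ell [264.57 216.36] [13.61 23.14] 89.6 world [[0.4541 0.0693 0.0235]]
  pred 0.0245 [264.45 214.28] [10.1  21.82] 87.1
  pred 0.029 [264.36 212.5 ] [10.03 21.87] 87.1
```

View pics/c8.png

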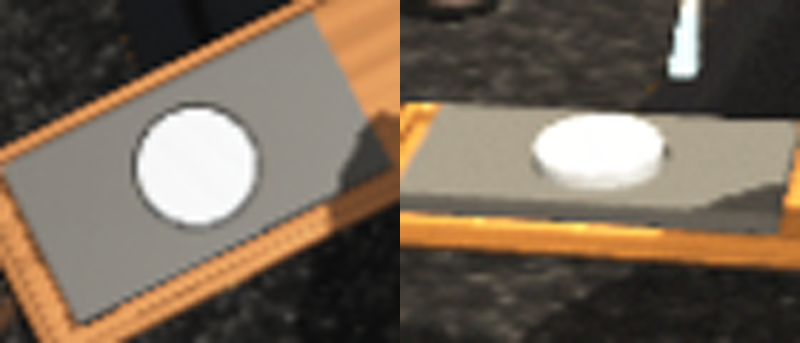

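Left half: disc concentric with an even dark gap ring, centre (196,165). Right half: flat-looking disc with a thin wall, (600,150). I'll check its height numerically.

Run:
```python
from h import *
s=cam('side'); old=cv2.imread('pics/side0.png')[:,:,::-1]
def ext(g,u,axis,lo,hi,n=13):
    # half-level crossings along a column through u
    v=g[u[1]-n:u[1]+n,u[0]-1:u[0]+2].mean(1).astype(float); 
    bg0,bg1=v[:3].mean(),v[-4:].mean(); pk=np.percentile(v,90); r=np.arange(u[1]-n,u[1]+n)
    def cr(bg,idx):
        L=(bg+pk)/2
        for i in idx:
            if (v[i]-L)*(v[i+1]-L)<=0: return r[i]+(L-v[i])/(v[i+1]-v[i])
    return cr(bg0,range(2*n-1)),cr(bg1,range(2*n-2,-1,-1)),v.round(0)
t=np.linspace(0,2*np.pi,200)
def pred(x,y,zb,zt):
    f=lambda z:proj(s,np.c_[x+.025*np.cos(t),y+.025*np.sin(t),z+0*t])[:,1]
    return f(zt).min(),f(zb).max()
g=s['image'].min(2);g0=old.min(2)
a=ext(g,(264,216),0,0,0);print('now',a[0],a[1],a[1]-a[0],a[2])
print('pred seated',pred(.4608,.0745,.018,.0245),'-> using wall 5.5', 'unseated',pred(.4608,.0745,.018,.029))
print('seated h',np.diff(pred(.4608,.0745,.018,.0235)),'flat unseated',np.diff(pred(.4608,.0745,.018,.029)))
a=ext(g0,(185,202),0,0,0);print('start',a[0],a[1],a[1]-a[0],'pred',np.diff(pred(.44,.312,0,.011)),a[2])
```

```text
now 209.37146892655366 222.6971476510067 13.325678724453041 [ 58.  51.  49.  41.  46.  42.  95. 252. 254. 254. 254. 254. 254. 254.
 254. 254. 253. 239. 215. 211. 161. 142. 123.  95.  88.  87.]
pred seated (np.float64(209.15811477739726), np.float64(222.11519219713614)) -> using wall 5.5 unseated (np.float64(207.4152463148525), np.float64(222.11519219713614))
seated h [12.57087617] flat unseated [14.69994588]
start 195.51666666666668 207.47508445945945 11.958417792792773 pred [12.49056318] [ 45.  49.  39.  42.  41.  41.  40. 250. 252. 252. 252. 252. 252. 252.
 252. 229. 201. 203. 192.  94.  46.  50.  39.  41.  38.  38.]
```

Run:
```python
from h import *
s=cam('side'); old=cv2.imread('pics/side0.png')[:,:,::-1]
t=np.linspace(0,2*np.pi,200)
def f(im,x,y,z):
    q=proj(s,np.c_[x+.0245*np.cos(t),y+.0245*np.sin(t),z+0*t]).astype(np.float32); u=q.mean(0).astype(int)
    big=cv2.resize(im.min(2)[u[1]-20:u[1]+20,u[0]-20:u[0]+20],None,fx=8,fy=8,interpolation=cv2.INTER_LINEAR)
    b=max(cv2.findContours((big>225).astype(np.uint8),0,1)[0],key=cv2.contourArea); e=cv2.fitEllipse(b)
    c=(np.array(e[0])+.5)/8-.5+u-20; p=cv2.fitEllipse(q)
    print('obs',c.round(2),np.round(np.array(e[1])/8,2),round(e[2],1),'pred',np.round(p[0],2),np.round(p[1],2),round(p[2],1))
f(s['image'],.4608,.0745,.0235)
f(old,.439,.3095,.011)
```

```text
obs [264.65 215.3 ] [11.04 21.57] 90.3 pred [264.49 214.73] [10.12 21.81] 87.1
obs [184.84 200.17] [ 8.19 19.14] 82.9 pred [184.66 199.9 ] [ 8.02 20.04] 82.3
```

Run:
```python
from h import *
s=cam('side'); im=s['image']; old=cv2.imread('pics/side0.png')[:,:,::-1]
print(im.min(2)[207:226,251:279]); 
t=np.linspace(0,2*np.pi,200)
for im_,x,y,z in((im,.4608,.0745,.0235),(old,.439,.3095,.011)):
  q=proj(s,np.c_[x+.0245*np.cos(t),y+.0245*np.sin(t),z+0*t]).astype(np.float32); u=q.mean(0).astype(int)
  big=cv2.resize(im_.min(2)[u[1]-20:u[1]+20,u[0]-20:u[0]+20],None,fx=8,fy=8,interpolation=cv2.INTER_LINEAR)
  for th in(200,235,245,250):
    b=max(cv2.findContours((big>th).astype(np.uint8),0,1)[0],key=cv2.contourArea); e=cv2.fitEllipse(b); print(th,((np.array(e[0])+.5)/8-.5+u-20).round(2),np.round(np.array(e[1])/8,2),round(e[2],1))
```

```text
[[ 47  51  48  49  45  44  42  49  48  49  46  50  48  49  46  49  46  51
   60  54  56  51  41  42  41  39  40  41]
 [ 70  65  67  65  57  50  53  63  67  67  55  49  45  44  41  42  40  46
   53  57  48  41  39  41  41  40  41  40]
 [132 133 133 130 133 131 130 133 119 109 112 108 108  92  81  82  84  71
   62  49  42  43  43  39  40  43  44  41]
 [142 145 144 143 142 144 144 144 167 204 218 234 252 253 252 252 247 240
  241 215 149 128 129 129 127 130 130 116]
 [144 144 142 145 143 142 197 247 252 253 253 253 254 254 254 254 254 253
  253 253 253 244 183 143 143 144 142 139]
 [142 141 142 141 196 246 253 254 254 254 254 254 254 254 254 254 254 254
  254 254 254 254 249 219 161 142 143 143]
 [142 142 142 195 247 254 254 254 254 254 254 254 254 254 254 254 254 254
  254 254 254 254 254 245 186 141 140 142]
 [143 144 165 243 253 254 254 254 254 254 254 254 254 254 254 254 254 254
  254 254 254 254 254 254 237 164 142 143]
 [143 140 199 250 254 254 254 254 254 254 254 254 254 254 254 254 254 254
  254 254 254 254 254 254 234 132 137 146]
 [143 139 187 249 254 254 254 254 254 254 254 2
[... 735 characters left out ...]
177 159 153 146 143 141 144 143 144]
 [142 141 144 142 143 142 143 145 149 153 153 158 158 161 162 162 159 152
  151 147 142 144 143 144 142 142 142 142]
 [130 133 140 142 145 143 141 144 144 144 142 144 145 142 143 144 143 141
  143 142 144 143 141 143 144 143 144 144]
 [ 97  96  99  99  98  99 106 111 111 109 111 115 122 121 128 132 133 132
  133 137 141 142 142 144 144 142 143 143]]
200 [264.68 215.76] [12.6  22.24] 91.0
235 [264.49 215.07] [10.29 21.12] 88.6
245 [264.38 214.92] [ 9.54 20.55] 88.0
250 [264.34 214.86] [ 9.06 19.89] 87.8
200 [185.03 200.86] [10.38 19.29] 84.5
235 [184.81 200.03] [ 7.72 18.77] 82.5
245 [184.77 199.87] [ 7.07 18.19] 82.7
250 [184.81 199.87] [ 6.44 17.33] 82.3
```

The top face matches a flat, seated disc: centre row 214.9 against 214.7 predicted (212.7 if still up on the stone), aspect and roll also agree. Next, the shaker.

Emit:
{"api": "step_arm", "payload": {"translation": [[0.4,0.7,1],[0,0,2],[0,0,2],[0,0,0],[0,0,0]], "twist": [[0,0,0],[0,0,0],[0,0,0],[0,0,0],[0,0,0]]}}

```text
time_s: 11.55
eef_pos: [0.5028, -0.1759, 0.1191]
ee_rot: [0.639, 0.769, -0.0, -0.001]
contact_force: [0.9, 0.4, 0.5]
gripper_width: 0.0868
grip_force: 0.0
```

```bash
python3 -c "
from h import *
to(.503,-.187,.027)"
```

```text
t 11.55 pos [ 0.5028 -0.1759  0.1191] F [0.9 0.4 0.5] w 0.0868 q7 [ 0.92  0.21 -0.7   1.85  0.15  1.14  0.35]
tool cm [-1.11 -0.16  9.21]
```

Emit:
{"api": "step_arm", "payload": {"translation": [[-1.1,-0.16,0],[0,0,0],[0,0,0]], "twist": [[0,0,0],[0,0,0],[0,0,0]]}}

```text
time_s: 11.8
eef_pos: [0.5044, -0.1901, 0.1212]
ee_rot: [0.641, 0.768, 0.0, 0.001]
contact_force: [0.1, -0.3, 0.1]
gripper_width: 0.087
grip_force: 0.0
```

Emit:
{"api": "step_arm", "payload": {"translation": [[0,0,2.5],[0,0,2.5],[0,0,2.5],[0,0,1.7],[0,0,0]], "twist": [[0,0,0],[0,0,0],[0,0,0],[0,0,0],[0,0,0]]}}

```text
time_s: 12.22
eef_pos: [0.5013, -0.1881, 0.0252]
ee_rot: [0.64, 0.768, -0.001, -0.003]
contact_force: [0.0, 0.6, -0.8]
gripper_width: 0.0867
grip_force: 0.0
```

Emit:
{"api": "step_arm", "payload": {"translation": [[0,0,0],[0,0,0],[0,0,0]], "twist": [[0,0,0],[0,0,0],[0,0,0]]}}

```text
time_s: 12.47
eef_pos: [0.5052, -0.1893, 0.0299]
ee_rot: [0.64, 0.768, 0.0, 0.002]
contact_force: [-0.1, -0.5, 0.7]
gripper_width: 0.0869
grip_force: 0.0
```

Run:
```python
from h import *
to(.503,-.187,.027)
s=cam('side');im=s['image']
print('tcp px',proj(s,[sense()['eef_pos'],[.503,-.187,0.03]]))
for r in range(212,262,3):
    v=im.min(2)[r,355:415]; i=np.where(v>110)[0]; print(r,(i.min()+355,i.max()+355,len(i)) if len(i) else None, end=' ')
```

```text
t 12.4667 pos [ 0.5052 -0.1893  0.0299] F [-0.1 -0.5  0.7] w 0.0869 q7 [ 0.89  0.34 -0.66  1.91  0.25  0.97  0.29]
tool cm [ 0.26 -0.17  0.28]
tcp px [[385.18946463 235.37809469]
 [383.70743071 235.40185381]]
212 None 215 None 218 None 221 None 224 None 227 (np.int64(390), np.int64(390), 1) 230 (np.int64(374), np.int64(393), 7) 233 (np.int64(374), np.int64(393), 8) 236 (np.int64(373), np.int64(393), 9) 239 (np.int64(373), np.int64(393), 8) 242 (np.int64(373), np.int64(393), 9) 245 (np.int64(373), np.int64(392), 8) 248 (np.int64(387), np.int64(391), 5) 251 (np.int64(377), np.int64(390), 14) 254 (np.int64(402), np.int64(404), 3) 257 None 260 None
```

Emit:
{"api": "step_arm", "payload": {"translation": [[0.25,-0.2,0.2],[0,0,0],[0,0,0],[0,0,0]], "twist": [[0,0,0],[0,0,0],[0,0,0],[0,0,0]]}}

```text
time_s: 12.85
eef_pos: [0.5013, -0.1867, 0.0262]
ee_rot: [0.64, 0.768, -0.0, 0.0]
contact_force: [-0.6, 0.3, -0.5]
gripper_width: 0.0872
grip_force: 0.0
```

Emit:
{"api": "step_arm", "payload": {"translation": [[0,0,0],[0,0,0],[0,0,0],[0,0,0],[0,0,0]], "twist": [[0,0,0],[0,0,0],[0,0,0],[0,0,0],[0,0,0]], "gripper": 0, "squeeze": 12}}

```text
time_s: 13.27
eef_pos: [0.5013, -0.1866, 0.026]
ee_rot: [0.64, 0.768, -0.0, 0.0]
contact_force: [-0.0, 0.5, -0.4]
gripper_width: 0.0613
grip_force: 0.0
```

Emit:
{"api": "step_arm", "payload": {"translation": [[0,0,0],[0,0,0],[0,0,0],[0,0,0]], "twist": [[0,0,0],[0,0,0],[0,0,0],[0,0,0]]}}

```text
time_s: 13.6
eef_pos: [0.5013, -0.1867, 0.026]
ee_rot: [0.64, 0.768, -0.0, 0.0]
contact_force: [-0.5, -0.3, -0.3]
gripper_width: 0.0417
grip_force: 12.0
```

Emit:
{"api": "step_arm", "payload": {"translation": [[0,0,-1],[0,0,-2],[0,0,-3],[0,0,-2],[0,0,0]], "twist": [[0,0,0],[0,0,0],[0,0,0],[0,0,0],[0,0,0]]}}

```text
time_s: 14.02
eef_pos: [0.5045, -0.1874, 0.1111]
ee_rot: [0.64, 0.768, 0.001, 0.004]
contact_force: [1.6, -0.3, -0.6]
gripper_width: 0.0417
grip_force: 12.0
```

Emit:
{"api": "step_arm", "payload": {"translation": [[0,0,0],[0,0,0],[0,0,0]], "twist": [[0,0,0],[0,0,0],[0,0,0]]}}

```text
time_s: 14.27
eef_pos: [0.5002, -0.1864, 0.1048]
ee_rot: [0.64, 0.768, -0.0, -0.001]
contact_force: [-0.3, -0.9, -0.6]
gripper_width: 0.0416
grip_force: 12.0
```

Run:
```python
from h import *
to(.4607,.0745,.11)
P=sense()['eef_pos']; s=cam('side');im=s['image']; g=im.min(2)
for z in(-.028,0,.03,.06): print(z,proj(s,[P+[0,0,z]]).round(1))
u=proj(s,[P])[0].astype(int)
for r in range(u[1]-25,u[1]+25,3):
    v=g[r,u[0]-22:u[0]+23]; i=np.where(v>105)[0]+u[0]-22; print(r,(i.min(),i.max(),(i.min()+i.max())/2) if len(i) else None)
c=cam('top'); g=c['image']
cv2.imwrite('pics/c9.png',cv2.resize(im[u[1]-45:u[1]+45,u[0]-60:u[0]+60],None,fx=6,fy=6,interpolation=2)[:,:,::-1])
```

```text
t 14.2667 pos [ 0.5002 -0.1864  0.1048] F [-0.3 -0.9 -0.6] w 0.0416 q7 [ 0.93  0.23 -0.69  1.86  0.16  1.11  0.36]
tool cm [26.37  0.81 -0.49]
-0.028 [[385.2 214.9]]
0 [[386.7 201.7]]
0.03 [[388.4 187.1]]
0.06 [[390.1 171.8]]
176 None
179 None
182 None
185 None
188 (np.int64(394), np.int64(397), np.float64(395.5))
191 (np.int64(378), np.int64(397), np.float64(387.5))
194 (np.int64(377), np.int64(398), np.float64(387.5))
197 (np.int64(377), np.int64(398), np.float64(387.5))
200 (np.int64(376), np.int64(398), np.float64(387.0))
203 (np.int64(376), np.int64(398), np.float64(387.0))
206 (np.int64(376), np.int64(396), np.float64(386.0))
209 (np.int64(376), np.int64(396), np.float64(386.0))
212 (np.int64(377), np.int64(395), np.float64(386.0))
215 (np.int64(380), np.int64(393), np.float64(386.5))
218 None
221 None
224 None
```

Emit:
{"api": "step_arm", "payload": {"translation": [[3.3,0.1,0],[3.3,0.1,0],[3.3,0.1,0],[3.3,0.1,0],[3.3,0.1,0]], "twist": [[0,0,0],[0,0,0],[0,0,0],[0,0,0],[0,0,0]]}}

```text
time_s: 14.78
eef_pos: [0.4755, -0.0219, 0.1053]
ee_rot: [0.64, 0.768, -0.0, -0.001]
contact_force: [0.4, -0.3, -0.7]
gripper_width: 0.0416
grip_force: 12.0
```

Emit:
{"api": "step_arm", "payload": {"translation": [[3.3,0.1,0],[3.3,0.1,0],[3.3,0.1,0],[0,0,0],[0,0,0]], "twist": [[0,0,0],[0,0,0],[0,0,0],[0,0,0],[0,0,0]]}}

```text
time_s: 15.2
eef_pos: [0.4608, 0.0765, 0.1056]
ee_rot: [0.638, 0.77, -0.0, -0.0]
contact_force: [-0.3, -0.2, -0.6]
gripper_width: 0.0416
grip_force: 12.0
```

Emit:
{"api": "step_arm", "payload": {"translation": [[0,0,1.5],[0,0,1.5],[0,0,1.0],[0,0,0],[0,0,0]], "twist": [[0,0,0],[0,0,0],[0,0,0],[0,0,0],[0,0,0]]}}

```text
time_s: 15.62
eef_pos: [0.4612, 0.0738, 0.0654]
ee_rot: [0.641, 0.768, -0.0, -0.001]
contact_force: [0.2, -0.3, -0.3]
gripper_width: 0.042
grip_force: 12.0
```

Emit:
{"api": "step_arm", "payload": {"translation": [[0,0,0],[0,0,0],[0,0,0]], "twist": [[0,0,0],[0,0,0],[0,0,0]]}}

```text
time_s: 15.87
eef_pos: [0.4623, 0.0744, 0.0667]
ee_rot: [0.64, 0.768, 0.0, 0.001]
contact_force: [0.1, -0.7, -0.8]
gripper_width: 0.0418
grip_force: 12.0
```

Run:
```python
from h import *
to(.4607,.0745,.053)
s=cam('side');g=s['image'].min(2);P=sense()['eef_pos'];u=proj(s,[P])[0]
print('tcp',u,'coaster centre',proj(s,[[.4607,.0745,.0245]]))
for r in range(int(u[1])-18,int(u[1])+35,3):
    i=np.where(g[r,244:290]>110)[0]+244; print(r,(i.min(),i.max(),(i.min()+i.max())/2) if len(i) else None)
```

```text
t 15.8667 pos [0.4623 0.0744 0.0667] F [ 0.1 -0.7 -0.8] w 0.0418 q7 [ 0.64  0.16 -0.9   2.04  0.15  1.   -0.15]
tool cm [ 0.04 -0.16  1.37]
tcp [264.01017321 197.02552021] coaster centre [[264.45084624 214.2225317 ]]
179 (np.int64(262), np.int64(269), np.float64(265.5))
182 (np.int64(263), np.int64(285), np.float64(274.0))
185 (np.int64(244), np.int64(286), np.float64(265.0))
188 (np.int64(244), np.int64(283), np.float64(263.5))
191 (np.int64(263), np.int64(282), np.float64(272.5))
194 (np.int64(264), np.int64(281), np.float64(272.5))
197 (np.int64(263), np.int64(281), np.float64(272.0))
200 (np.int64(264), np.int64(281), np.float64(272.5))
203 (np.int64(256), np.int64(280), np.float64(268.0))
206 (np.int64(256), np.int64(272), np.float64(264.0))
209 (np.int64(257), np.int64(270), np.float64(263.5))
212 (np.int64(256), np.int64(289), np.float64(272.5))
215 (np.int64(254), np.int64(289), np.float64(271.5))
218 (np.int64(254), np.int64(289), np.float64(271.5))
221 (np.int64(256), np.int64(289), np.float64(272.5))
224 (np.int64(258), np.int64(289), np.float64(273.5))
227 None
230 (np.int64(278), np.int64(278), np.float64(278.0))
```

Emit:
{"api": "step_arm", "payload": {"translation": [[0,-0.15,0.7],[0,0,0.5],[0,0,0.1],[0,0,0],[0,0,0]], "twist": [[0,0,0],[0,0,0],[0,0,0],[0,0,0],[0,0,0]], "squeeze": 6}}

```text
time_s: 16.33
eef_pos: [0.46, 0.0743, 0.0528]
ee_rot: [0.64, 0.768, -0.0, -0.0]
contact_force: [0.4, -0.4, -0.7]
gripper_width: 0.0419
grip_force: 6.0
```

Emit:
{"api": "step_arm", "payload": {"translation": [[0,0,0.05],[0,0,0.05],[0,0,0.05],[0,0,0],[0,0,0]], "twist": [[0,0,0],[0,0,0],[0,0,0],[0,0,0],[0,0,0]]}}

```text
time_s: 16.75
eef_pos: [0.4602, 0.0742, 0.0515]
ee_rot: [0.64, 0.768, -0.0, 0.0]
contact_force: [0.1, -0.1, -0.5]
gripper_width: 0.0421
grip_force: 6.0
```

Emit:
{"api": "step_arm", "payload": {"translation": [[0,0,0.05],[0,0,0.05],[0,0,0],[0,0,0]], "twist": [[0,0,0],[0,0,0],[0,0,0],[0,0,0]]}}

```text
time_s: 17.08
eef_pos: [0.4602, 0.0742, 0.0505]
ee_rot: [0.64, 0.768, 0.0, 0.0]
contact_force: [-0.2, -0.2, -0.3]
gripper_width: 0.042
grip_force: 6.0
```

Emit:
{"api": "step_arm", "payload": {"translation": [[0,0,0.03],[0,0,0],[0,0,0]], "twist": [[0,0,0],[0,0,0],[0,0,0]]}}

```text
time_s: 17.33
eef_pos: [0.4602, 0.0743, 0.0504]
ee_rot: [0.64, 0.768, -0.0, 0.0]
contact_force: [-0.9, -0.1, 2.8]
gripper_width: 0.0418
grip_force: 6.0
```

Contact came at TCP z = 50.4 mm, exactly as predicted for a seated coaster. Releasing.

Emit:
{"api": "step_arm", "payload": {"translation": [[0,0,0],[0,0,0],[0,0,0],[0,0,0],[0,0,0]], "twist": [[0,0,0],[0,0,0],[0,0,0],[0,0,0],[0,0,0]], "gripper": 0.9}}

```text
time_s: 17.75
eef_pos: [0.4601, 0.0742, 0.0501]
ee_rot: [0.64, 0.768, -0.0, -0.0]
contact_force: [0.1, 0.3, -0.4]
gripper_width: 0.0673
grip_force: 0.0
```

Emit:
{"api": "step_arm", "payload": {"translation": [[0,0,0],[0,0,0],[0,0,0],[0,0,0],[0,0,0]], "twist": [[0,0,0],[0,0,0],[0,0,0],[0,0,0],[0,0,0]]}}

```text
time_s: 18.17
eef_pos: [0.4602, 0.0742, 0.0502]
ee_rot: [0.64, 0.768, -0.0, 0.0]
contact_force: [0.1, -0.1, 0.3]
gripper_width: 0.0781
grip_force: 0.0
```

Emit:
{"api": "step_arm", "payload": {"translation": [[0,0,-1],[0,0,-2.5],[0,0,-3],[0,0,-3.5],[0,0,-3.5]], "twist": [[0,0,0],[0,0,0],[0,0,0],[0,0,0],[0,0,0]]}}

```text
time_s: 18.58
eef_pos: [0.4596, 0.0748, 0.1871]
ee_rot: [0.64, 0.768, -0.0, -0.0]
contact_force: [0.7, -0.7, -0.1]
gripper_width: 0.0783
grip_force: 0.0
```

Emit:
{"api": "step_arm", "payload": {"translation": [[-3.5,0,0],[-3.5,0,0],[-3.5,0,0],[-3.5,0,0],[-3.5,0,0]], "twist": [[0,0,0],[0,0,0],[0,0,0],[0,0,0],[0,0,0]]}}

```text
time_s: 19.0
eef_pos: [0.4919, -0.0995, 0.1864]
ee_rot: [0.64, 0.768, 0.0, 0.001]
contact_force: [0.6, 0.3, -0.2]
gripper_width: 0.0784
grip_force: 0.0
```

Emit:
{"api": "step_arm", "payload": {"translation": [[-3.5,0,0],[-3.5,0,0],[0,0,0],[0,0,0],[0,0,0]], "twist": [[0,0,0],[0,0,0],[0,0,0],[0,0,0],[0,0,0]]}}

```text
time_s: 19.42
eef_pos: [0.5044, -0.166, 0.1857]
ee_rot: [0.64, 0.768, 0.0, -0.0]
contact_force: [0.1, 0.5, -0.8]
gripper_width: 0.0783
grip_force: 0.0
```

Run:
```python
from h import *
s=cam('side');c=cam('top');g=s['image'].min(2)
print('expected axis side',proj(s,[[.4605,.0745,z] for z in(.0245,.06,.1145)]).round(1).tolist())
for r in range(172,228,4):
    i=np.where(g[r,246:284]>175)[0]+246; print(r,(i.min(),i.max(),(i.min()+i.max())/2) if len(i) else None)
t=c['image'].min(2)
print('expected axis top',proj(c,[[.4605,.0745,z] for z in(.0245,.1145)]).round(1).tolist()); print(t[200:232:2,262:300:2])
to(.46,.0745,.1)
```

```text
expected axis side [[264.4, 214.3], [263.7, 200.0], [262.5, 177.0]]
172 (np.int64(250), np.int64(251), np.float64(250.5))
176 (np.int64(246), np.int64(247), np.float64(246.5))
180 (np.int64(246), np.int64(268), np.float64(257.0))
184 (np.int64(246), np.int64(283), np.float64(264.5))
188 (np.int64(260), np.int64(282), np.float64(271.0))
192 (np.int64(257), np.int64(281), np.float64(269.0))
196 (np.int64(257), np.int64(281), np.float64(269.0))
200 (np.int64(256), np.int64(281), np.float64(268.5))
204 (np.int64(255), np.int64(272), np.float64(263.5))
208 (np.int64(256), np.int64(271), np.float64(263.5))
212 (np.int64(257), np.int64(274), np.float64(265.5))
216 (np.int64(258), np.int64(275), np.float64(266.5))
220 (np.int64(256), np.int64(274), np.float64(265.0))
224 None
expected axis top [[274.2, 218.5], [273.6, 211.4]]
[[ 34  23  23  23  29  85  92  71 117 133 134 135 134 135 136 136 137 137
  127]
 [ 34  26  52  89  92  72 118 132 133 133 134 134 134 135 135 136 137 137
  137]
 [ 39  87  94  72 118 131 132 132 133 134 134 135 135 135 136 136 137 137
  137]
 [ 92  72 116 131 131 129 1
[... 469 characters left out ...]
111 103 127 166 181 173 152 142 216 192 130  56  56  56  56  56
   56]
 [ 55 121 120 123  85 126 131 119 132 142 239 188  81  55  56  56  56  56
   56]
 [ 56  87 135 108 133 129 132 142 135 207 248 136  66  56  57  57  55  56
   55]
 [ 56  52 133 134 106 109 114 110 125 245 225 119  56  55  56  56  56  50
   42]
 [ 56  56  69 134 140 132 125 137 246 230 111 137  55  56  56  51  43  44
   47]
 [ 57  57  57  62  96 132 209 217 152 119 136 137  57  50  41  43  46  43
   45]
 [ 57  57  57 101 119 118 120 129 133 136 137 137  42  43  46  44  48  48
   31]]
t 19.5167 pos [ 0.5045 -0.1651  0.1857] F [-0.   0.  -0.4] w 0.0785 q7 [ 0.91  0.14 -0.69  1.78  0.09  1.26  0.38]
tool cm [24.37 -0.    8.57]
```

```bash
python3 -c "
from cell import finish_job
print(finish_job())"
```

```text
the job is handed in; nothing more can be done
None
```

I handed the job in at about 19.5 s of the 67 s allowed, with the coaster flat in the recess, the salt shaker upright in the middle of it, and no contact with the garlic, lime or teaspoon that I know of; `finish_job` returned no verdict.

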